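# Sort the parts stripped from a network rack

## Robot

A 6-joint arm with a two-finger parallel gripper is mounted at the origin on the work surface. World frame = base frame: x ahead of the robot, y to its left, z up, the work surface at z = 0. Lengths are in m, angles in rad, forces in N, time in s.
With the tool pointing down it reaches from about 0.35 to 0.775 m from the base axis. Payload 5.5 kg.
Tool frame: the origin (TCP) lies midway between the tips of the shut fingers; the grasp point (between the pads) lies grasp_offset behind it (grasp_offset is the distance from the TCP to the grasp point, in m); z points along the fingers, y is the line along which they close (so a half turn about z gives the same grasp; the last joint's range is limited). The gripper opens to 85 mm and grips with 20 to 120 N. Pads are 22 mm wide; open, the fingers measure 114 mm over their backs; the gripper's body (76 mm by 85 mm) begins 54 mm behind the grasp point. The pads swing forward as they close: fully open they stand 13 mm farther back than shut.
Start: joints at [-1.259, 0.313, 0.046, 1.304, 0, 1.431], TCP at [0.251, -0.517, 0.231] pointing down, gripper open.
Joint ranges: [-2.76, 2.76], [-0.86, 1.69], [-1.03, 1.26], [-2.2, 2.34], [-1.47, 1.5], [-3.14, 3.14]. Speed limits (rad/s): [2.57, 2.57, 3.14, 3.14, 3.14, 3.14].

## Interface

Orientations are given as a unit quaternion [w, x, y, z].
In Python, from workcell import * gives the robot as it stands.
- The arm moves only by the tool step_arm, never from a script. Its argument "deltas" is a list of rows, each a list of 7 numbers: the shift along the world's x, y, z in mm, then the turn, a rotation vector about the world's x, y, z in degrees, then the gripper's target within -1 to 1 (fully open at 1, half-way at 0, shut at -1). A call has 1 to 5 rows; each row shifts and turns the commanded pose from where the row before left it; what a row does not reach is not made up. A row lasts 1/10 s, in which the tool goes at most 50 mm and 8.59 degrees, less where a joint would pass 70% of its speed; a pose out of reach is approached as far as the arm can. A call is refused whole if a number of a shift passes 50 or a number of a turn 8.59, either way. A call with a gripper value outside its range is refused whole. The fingers move at their own pace and stop on an object; "newtons" is the grip in N (left out, the last holds). Time passes only in rows, so rows that do not move let the fingers close. It gives the time, the measured TCP pose, the force, the opening and the grip force at its end, in the units of the state.
- get_state(): the state, without advancing time (a new reading comes with each control period).
- read_camera(name): name is "side" or "top"; returns a dict with "image" (400x640x3 uint8, red, green, blue), "z_map" (400x640 float32, m along the optical axis (not along the pixel's ray), 0 where there is no reading), "K" (3x3 intrinsics, pixels), "dist_coeffs" ([k1, k2, p1, p2, k3] as OpenCV has them; the pictures are not rectified), "world_from_camera" (4x4, takes a point from camera to world coordinates). Camera axes: x right, y down, z forward; pixel columns grow to the right and rows downward; lengths in m; the calibration is good to about 2 mm. A picture is of the moment at which its call begins.
- hand_in(): hands the job in; it is judged then, once.
The state is a dict: "clock": time; "joint_pos": joint angles; "qvel": joint speeds; "tau": joint torques, N m; "tcp_pos": TCP position; "orientation": TCP orientation; "wrist_force": force on the tool from outside, world axes, zero at the start; "ft_torque": the same for the moment, N m; "finger_gap": finger opening in m; "grip_force": force on a finger pad.
Only numpy, scipy, OpenCV 4.12 (cv2) and the standard library are available. Lean on these libraries where they do the work, as an engineer would, in place of code of your own. Each camera call takes 0.05 s, during which the arm holds its last target. There are 200 camera calls.

## Task

Sort the five parts stripped from the rack into the four grey trays: each tray shows a sample of what belongs in it on its ledge, so put the two optical modules, the fan, the heat sink and the levelling foot each in the tray with its like. Set each one down gently, the same way up as it stands now and flat on the tray's own floor (not on the ledge or on another part), and let go; do not drop or throw any. The tape roll, padlock and jar among them are no part of this job.

Things in the scene. Friction and masses are not known exactly. Their poses are not given: they have to be found in the camera images.
- module_a: A pluggable optical transceiver module: slim bright steel bar with a black plug at one end and a small paper patch on top, 72 x 18 mm and 12 mm high, about 45 g. Origin: centre of its underside; x along its length (black end at -x), y across its width, z up. At any yaw.
- module_b: A pluggable optical transceiver module: slim bright steel bar with a black plug at one end and a small paper patch on top, 72 x 18 mm and 12 mm high, about 45 g. Origin: centre of its underside; x along its length (black end at -x), y across its width, z up. At any yaw. The same kind as module_a.
- fan: A small square black equipment fan lying on its face, round grey-and-black rotor upward: 50 x 50 mm and 28 mm high, about 60 g. Origin: centre of its underside; x and y along the square's sides, z up. At any yaw.
- heatsink: A bare aluminium heat sink standing on its base with seven straight fins upward: 50 mm long (x, along the fins), 36 mm wide (y), 24 mm high, about 70 g. The outer fins are solid enough to be gripped across the 36 mm width. Origin: centre of its underside, z up. At any yaw.
- foot: A rack levelling foot standing upright: round black rubber base 45 mm across and 12 mm high, a steel collar 22 mm across up to 19 mm, and an upright steel stud 12 mm across from there to 52 mm height; about 90 g. Origin: centre of its underside, z up along the stud.
- tray_module: Fixed light grey tray with a blue ledge; the four differ only in the sample. Origin: bay centre at desk level, z up, yaw within 0.2 rad. Open bay 92 (x) by 130 (y) mm inside; floor 3 mm, wall tops 10 mm above the desk, walls 4 mm thick. On its +x side a ledge (x 50 to 102 mm, 6 mm high) with a fixed sample at x = 77 mm, lengthwise along y: an optical module (12 mm high).
- tray_fan: Fixed light grey tray with a blue ledge; the four differ only in the sample. Origin: bay centre at desk level, z up, yaw within 0.2 rad. Open bay 92 (x) by 130 (y) mm inside; floor 3 mm, wall tops 10 mm above the desk, walls 4 mm thick. On its +x side a ledge (x 50 to 102 mm, 6 mm high) with a fixed sample at x = 77 mm, lengthwise along y: a square fan (28 mm high).
- tray_heatsink: Fixed light grey tray with a blue ledge; the four differ only in the sample. Origin: bay centre at desk level, z up, yaw within 0.2 rad. Open bay 92 (x) by 130 (y) mm inside; floor 3 mm, wall tops 10 mm above the desk, walls 4 mm thick. On its +x side a ledge (x 50 to 102 mm, 6 mm high) with a fixed sample at x = 77 mm, lengthwise along y: a finned heat sink (24 mm high).
- tray_foot: Fixed light grey tray with a blue ledge; the four differ only in the sample. Origin: bay centre at desk level, z up, yaw within 0.2 rad. Open bay 92 (x) by 130 (y) mm inside; floor 3 mm, wall tops 10 mm above the desk, walls 4 mm thick. On its +x side a ledge (x 50 to 102 mm, 6 mm high) with a fixed sample at x = 77 mm, lengthwise along y: a levelling foot (52 mm high).
Not all that is in view belongs to the job. What is shaped like the heatsink but purple or yellow is not meant.

How it is judged:
At the end, for the whole second after the job is handed in: Each part lies in the bay of the tray with its like: origin within 46 mm (x) and 65 mm (y) of the tray's, underside at most 6.5 mm above the desk (bay floor 3 mm), upright within 0.12 rad, released and at rest (under 0.02 m/s, 0.2 rad/s) (x of module_a in the frame of tray_module between -0.046 and 0.046 m and y of module_a in the frame of tray_module between -0.065 and 0.065 m and z of module_a in the frame of tray_module between 0 and 0.0065 m and angle between each of module_a, module_b, fan, heatsink, foot's own z axis and vertical below 0.12 rad and linear speed of each of module_a, module_b, fan, heatsink, foot below 0.02 m/s and angular speed of each of module_a, module_b, fan, heatsink, foot below 0.2 rad/s and x of module_b in the frame of tray_module between -0.046 and 0.046 m and y of module_b in the frame of tray_module between -0.065 and 0.065 m and z of module_b in the frame of tray_module between 0 and 0.0065 m and x of fan in the frame of tray_fan between -0.046 and 0.046 m and y of fan in the frame of tray_fan between -0.065 and 0.065 m and z of fan in the frame of tray_fan between 0 and 0.0065 m and x of heatsink in the frame of tray_heatsink between -0.046 and 0.046 m and y of heatsink in the frame of tray_heatsink between -0.065 and 0.065 m and z of heatsink in the frame of tray_heatsink between 0 and 0.0065 m and x of foot in the frame of tray_foot between -0.046 and 0.046 m and y of foot in the frame of tray_foot between -0.065 and 0.065 m and z of foot in the frame of tray_foot between 0 and 0.0065 m); the robot touches nothing.
It fails at once if the first optical module is dropped or thrown (faster than 0.8 m/s while the fingers do not touch it, as after a fall of more than 30 mm) (contact force between module_a and the fingers below 0.02 N and linear speed of module_a above 0.8 m/s).
It fails at once if the second optical module is dropped or thrown (faster than 0.8 m/s while the fingers do not touch it, as after a fall of more than 30 mm) (contact force between module_b and the fingers below 0.02 N and linear speed of module_b above 0.8 m/s).
It fails at once if the fan is dropped or thrown (faster than 0.8 m/s while the fingers do not touch it, as after a fall of more than 30 mm) (contact force between fan and the fingers below 0.02 N and linear speed of fan above 0.8 m/s).
It fails at once if the heat sink is dropped or thrown (faster than 0.8 m/s while the fingers do not touch it, as after a fall of more than 30 mm) (contact force between heatsink and the fingers below 0.02 N and linear speed of heatsink above 0.8 m/s).
It fails at once if the levelling foot is dropped or thrown (faster than 0.8 m/s while the fingers do not touch it, as after a fall of more than 30 mm) (contact force between foot and the fingers below 0.02 N and linear speed of foot above 0.8 m/s).
It also fails if it takes over 128 s, if anything falls off the work surface, if the arm or the gripper's body presses on something with over 40 N, if the wrist force passes 120 N, or if a joint passes its speed limit or range.

## Working session

There is one attempt and no reset: what is moved stays moved. The work goes in short steps, Python scripts to look and compute and a tool call to move; the robot and the scene stay as the last step left them, time stands still between calls to the robot, and variables do not carry over. Pictures are saved under pics/ and viewed, at most 14 in all, crops included, and the job is handed in when it is done.

Besides the shell and the picture viewer there is one more tool, called as name(argument=value, ...) on one line, values as JSON. step_arm: Moves the arm, as the interface text tells. Its arguments: {"type":"object","properties":{"deltas":{"type":"array","items":{"type":"array","items":{"type":"number"}}},"newtons":{"type":"number"}},"required":["deltas"]}

```bash
mkdir -p pics; cat > h.py <<'E'
from workcell import *
import numpy as np, cv2
def cam(n):
    c=read_camera(n); return c
def save(c,fn,box=None,s=1):
    im=c["image"][:,:,::-1]
    if box: im=im[box[1]:box[3],box[0]:box[2]]
    cv2.imwrite("pics/"+fn,cv2.resize(im,None,fx=s,fy=s,interpolation=cv2.INTER_CUBIC))
def onplane(c,uv,z):
    uv=np.asarray(uv,float).reshape(-1,1,2)
    p=cv2.undistortPoints(uv,np.array(c["K"]),np.array(c["dist_coeffs"]))[:,0]
    T=np.array(c["world_from_camera"]); d=np.c_[p,np.ones(len(p))]@T[:3,:3].T; o=T[:3,3]
    return o+d*((z-o[2])/d[:,2])[:,None]
def cloud(c):
    h,w=c["z_map"].shape
    uv=np.stack(np.meshgrid(np.arange(w),np.arange(h)),-1).reshape(-1,1,2).astype(float)
    p=cv2.undistortPoints(uv,np.array(c["K"]),np.array(c["dist_coeffs"]))[:,0]
    z=c["z_map"].reshape(-1,1); T=np.array(c["world_from_camera"])
    X=np.c_[p*z,z]@T[:3,:3].T+T[:3,3]; X[z[:,0]==0]=np.nan
    return X.reshape(h,w,3)
E
python3 - <<'E'
from h import *
for n in("top","side"):
    c=cam(n); save(c,n+"0.png",s=1.25); print(n,np.round(c["world_from_camera"],3).tolist(),np.round(c["K"],1).tolist(),c["dist_coeffs"])
    X=cloud(c); print(np.isfinite(X[...,2]).mean(),np.nanpercentile(X[...,2],[1,10,30,50,70,90,99]))
print(get_state())
E
```

```text
top [[0.042, -0.974, 0.223, 0.327], [-0.999, -0.042, 0.004, -0.01], [0.006, -0.223, -0.975, 0.953], [0.0, 0.0, 0.0, 1.0]] [[425.2, 0.0, 326.4], [0.0, 425.2, 191.6], [0.0, 0.0, 1.0]] [0.00787321 0.         0.         0.         0.        ]
0.9959140625 [-3.77998559e-03 -1.79412189e-03 -2.52311667e-04  1.02652652e-03
  3.28486174e-03  8.88853639e-02  7.54381354e-01]
side [[-0.712, -0.534, 0.457, 0.057], [-0.702, 0.522, -0.484, 0.474], [0.019, -0.665, -0.746, 0.771], [0.0, 0.0, 0.0, 1.0]] [[448.3, 0.0, 322.3], [0.0, 448.3, 200.1], [0.0, 0.0, 1.0]] [-0.08307054  0.          0.          0.          0.        ]
0.9960390625 [-7.48356070e-01 -3.48803891e-01 -1.05498698e-03  5.66719648e-04
  1.68610253e-02  3.09264186e-01  5.67244508e-01]
{'clock': 0.1, 'joint_pos': array([-1.25859597e+00,  3.13930447e-01,  4.50743704e-02,  1.30359991e+00,
        1.08052287e-05,  1.43119167e+00]), 'qvel': array([-0.00048984, -0.00165868,  0.0032558 ,  0.00046754, -0.00079475,
        0.0001042 ]), 'tau': array([ 2.07889556e-03, -4.81728244e+01,  2.99242187e+01,  1.27884923e-02,
       -2.42960296e-04,  1.47712916e-05]), 'tcp_pos': array([ 0.25088744, -0.51686329,  0.23048767]), 'orientation': array([-8.27208072e-04,  9.74592021e-01,  2.23985946e-01, -6.61412274e-05]), 'wrist_force': array([-0.55720865, -1.05840109, -0.05254301]), 'ft_torque': array([-0.01920256,  0.04158262,  0.01989493]), 'grip_force': 0.0, 'finger_gap': 0.08556520831826771}
```

View pics/top0.png

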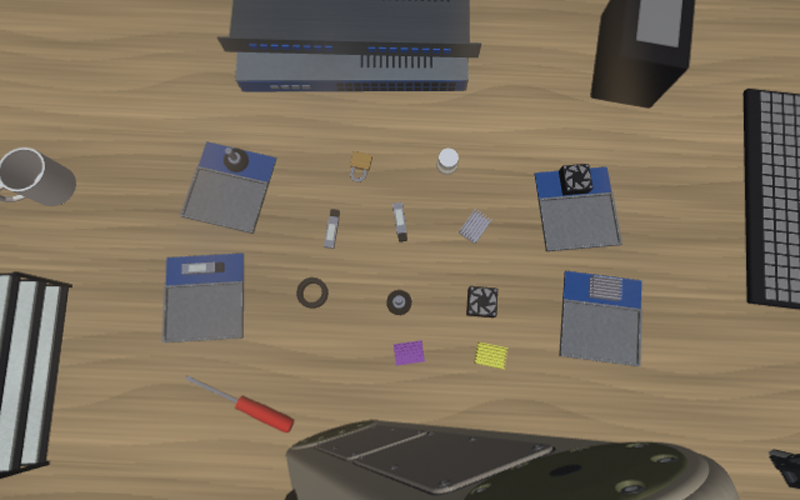

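View pics/side0.png

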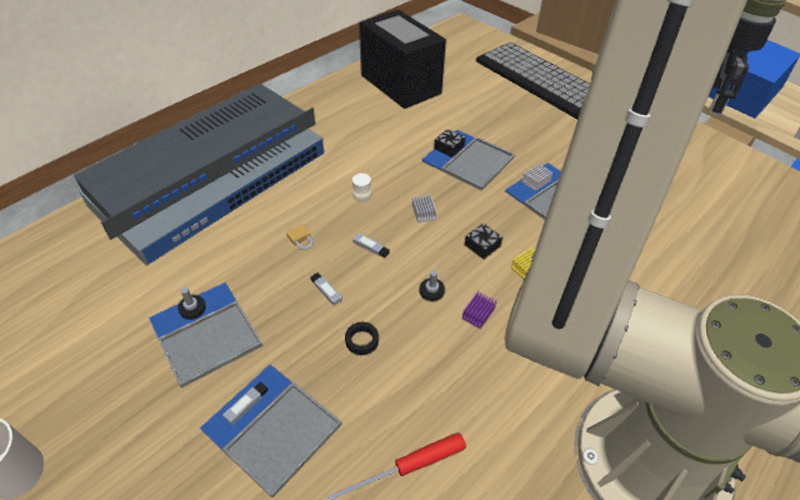

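Top view (800-px picture): the modules are at (332,229) and (400,221), the silver heat sink at (475,226), the foot at (399,302) and the fan at (482,302). The trays are foot (228,190), module (204,298), fan (578,210) and heat sink (600,318). Purple (409,352) and yellow (491,355) are decoys. The ring (312,292), padlock (361,165) and jar (448,160) aren't part of the job.

```bash
python3 - <<'E'
from h import *
c=cam("top"); im=c["image"]; X=cloud(c)
hsv=cv2.cvtColor(im,cv2.COLOR_RGB2HSV); s=1.25
H,S,V=[hsv[...,i].astype(int) for i in range(3)]
R,G,B=[im[...,i].astype(int) for i in range(3)]
print("wood",im[200,300],"grey",im[250,160],"mod",im[185,265],im[175,320])
def rect(m,zt):
    cs,_=cv2.findContours(m.astype(np.uint8),cv2.RETR_EXTERNAL,cv2.CHAIN_APPROX_NONE)
    k=max(cs,key=cv2.contourArea).reshape(-1,2)
    P=onplane(c,k,zt)[:,:2]
    r=cv2.minAreaRect((P*1000).astype(np.float32)); 
    return np.round(r[0],1),np.round(r[1],1),round(r[2],1),P
notwood=((R-B)<18)
def win(m,u,v,r):
    w=np.zeros(m.shape,bool);u,v=int(u/s),int(v/s); w[v-r:v+r,u-r:u+r]=1
    return m&w
for n,u,v,r,z in [("modL",332,229,22,.012),("modR",400,221,22,.012),("hs",475,226,20,.024),("foot",399,302,18,.006),("fan",482,302,20,.028)]:
    m=win(notwood,u,v,r); q=rect(m,z); print(n,q[:3],"maxz",np.round(np.nanpercentile(X[m][:,2],[50,90,99])*1000,1), "medxy",np.round(np.nanmean(X[m],0)*1000))
for n,u,v in [("tfoot",224,200),("tmod",204,310),("tfan",580,222),("ths",600,333)]:
    g=win(notwood&(abs(B-R)<25)&(S<60),u,v,42); q=rect(g,.006); 
    b=win((B-R>40),u,v,75); qb=rect(b,.006); print(n,"bay",q[:3],"ledge",qb[:3])
im2=im.copy(); im2[~notwood]=(0,80,0)
c["image"]=np.vstack([im[110:300,120:530],im2[110:300,120:530]]); save(c,"seg.png",s=1.4)
E
```

```text
wood [147 128  98] grey [109 108 110] mod [173 177 174] [179 186 183]
modL (array([556.6, 134.5]), array([18.5, 69.8]), 84.4) maxz [12.1 14.1 15.6] medxy [555. 135.  12.]
modR (array([576. ,  10.7]), array([72.6, 17.2]), 11.4) maxz [11.9 13.9 15.7] medxy [577.  11.  12.]
hs (array([ 570.6, -125. ]), array([36.3, 54.7]), 56.0) maxz [ 9.4 24.9 26.8] medxy [ 572. -126.   14.]
foot (array([428.3,   5.6]), array([40. , 40.1]), 2.5) maxz [12.8 45.2 54. ] medxy [427.   6.  18.]
fan (array([ 433.8, -138.9]), array([51.7, 50.4]), 87.4) maxz [27.6 30.1 32.1] medxy [ 434. -139.   27.]
tfoot bay (array([609.3, 337.3]), array([140.3, 107.6]), 78.8) ledge (array([474. , 358.8]), array([ 49.2, 134.4]), 5.9)
tmod bay (array([407.7, 351.9]), array([118.7, 139.8]), 5.9) ledge (array([474. , 358.8]), array([ 49.2, 134.4]), 5.9)
tfan bay (array([ 595.3, -319.5]), array([107.4, 140.5]), 7.6) ledge (array([ 467.8, -357.2]), array([136.9,  50.4]), 85.2)
ths bay (array([ 397.3, -351.7]), array([141.1, 110.6]), 84.9) ledge (array([ 467.8, -357.2]), array([136.9,  50.4]), 85.2)
```

View pics/seg.png

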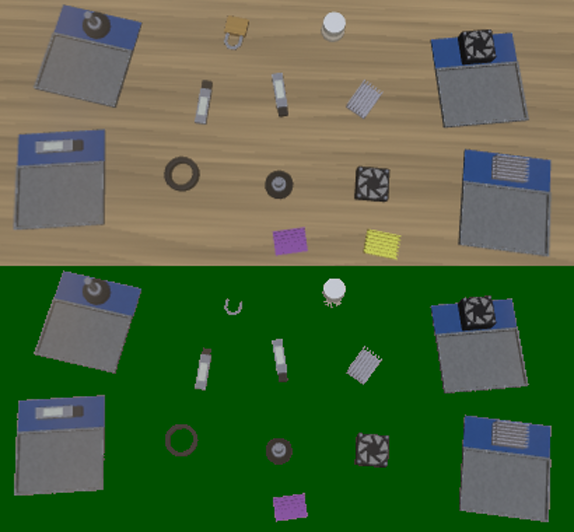

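step_arm(deltas=[[23,28,-6,0,0,8.57,1],[23,28,-6,0,0,8.57,1],[23,28,-6,0,0,8.57,1],[23,28,-6,0,0,8.57,1],[23,28,-6,0,0,8.57,1]], newtons=30)

```text
clock: 0.65
tcp_pos: [0.3666, -0.376, 0.2008]
orientation: [-0.0, 0.824, 0.567, 0.0]
wrist_force: [0.3, -1.1, 1.1]
finger_gap: 0.0855
grip_force: 0.0
```

step_arm(deltas=[[23,28,-6,0,0,8.57,1],[23,28,-6,0,0,8.57,1],[23,28,-6,0,0,8.57,1],[23,28,-6,0,0,8.57,1],[23,28,-6,0,0,8.57,1]])

```text
clock: 1.15
tcp_pos: [0.4817, -0.236, 0.1709]
orientation: [-0.0, 0.56, 0.829, 0.0]
wrist_force: [0.2, -0.9, -0.5]
finger_gap: 0.0857
grip_force: 0.0
```

step_arm(deltas=[[23,28,-6,0,0,8.57,1],[23,28,-6,0,0,8.57,1],[23,28,-6,0,0,8.57,1],[22,28,-6,0,0,8.57,1],[0,0,0,0,0,0,1]])

```text
clock: 1.65
tcp_pos: [0.5734, -0.1219, 0.1459]
orientation: [-0.001, 0.29, 0.957, 0.001]
wrist_force: [-0.1, -0.9, -0.4]
finger_gap: 0.0853
grip_force: 0.0
```

```bash
cat >> h.py <<'E'
def st():
    s=get_state(); q=np.array(s["orientation"]); from scipy.spatial.transform import Rotation as Ro
    M=Ro.from_quat(np.r_[q[1:],q[0]]).as_matrix()
    print("t",round(s["clock"],2),"tcp",np.round(np.array(s["tcp_pos"])*1000,1),"close",round(np.degrees(np.arctan2(M[1,1],M[0,1])),1),"tilt",round(np.degrees(np.arccos(-M[2,2])),2),"gap",round(s["finger_gap"]*1000,1),"grip",round(s["grip_force"],1),"F",np.round(s["wrist_force"],1),"j",np.round(s["joint_pos"],2))
E
python3 - <<'E'
from h import *
import workcell
st(); print([n for n in dir(workcell) if 'off' in n.lower() or 'gras' in n.lower()], getattr(workcell,'grasp_offset',None))
c=cam("top")
im=c["image"].astype(int); b=(im[...,2]-im[...,0]>40)
for n,x0,x1,y0,y1 in [("tfoot",130,235,95,165),("tfan",415,500,115,170)]:
    m=np.zeros(b.shape,bool); m[y0:y1,x0:x1]=b[y0:y1,x0:x1]
    v,u=np.nonzero(m); P=onplane(c,np.c_[u,v],.006)[:,:2]*1000
    print(n,cv2.minAreaRect(P.astype(np.float32)))
c2=cam("side"); save(c2,"s1.png",(180,100,520,330),2)
E
```

```text
t 1.65 tcp [ 573.4 -121.9  145.9] close 56.3 tilt 0.11 gap 85.3 grip 0.0 F [-0.1 -0.9 -0.4] j [-0.35  0.37 -0.08  1.12  0.    0.24]
['grasp_offset'] 0.0187
tfoot ((677.771728515625, 306.56536865234375), (102.59991455078125, 49.21003723144531), 78.94290924072266)
tfan ((663.475341796875, -377.4565734863281), (4.661829948425293, 22.209047317504883), 87.66948699951172)
```

View pics/s1.png

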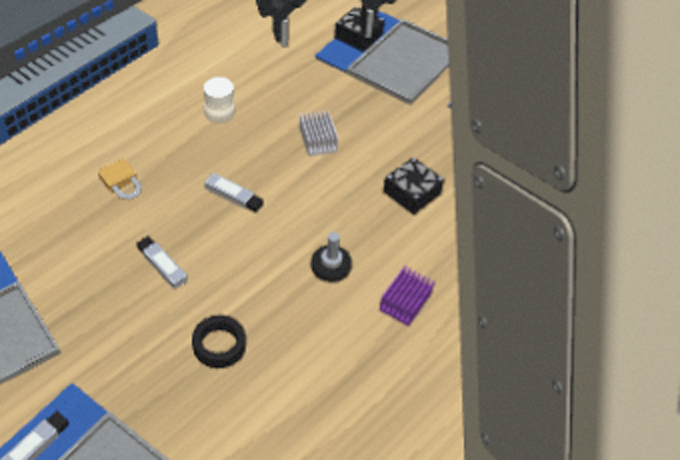

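step_arm(deltas=[[-1,-4,-40,0,0,0,1],[0,0,-40,0,0,0,1],[0,0,-35,0,0,0,1],[0,0,-20,0,0,0,1],[0,0,-7,0,0,0,1]], newtons=30)

```text
clock: 2.25
tcp_pos: [0.5683, -0.1299, 0.003]
orientation: [-0.002, 0.295, 0.956, 0.0]
wrist_force: [0.8, -0.2, 0.4]
finger_gap: 0.0856
grip_force: 0.0
```

step_arm(deltas=[[0,0,0,0,0,0,-1],[0,0,0,0,0,0,-1],[0,0,0,0,0,0,-1],[0,0,0,0,0,0,-1],[0,0,0,0,0,0,-1]])

```text
clock: 2.75
tcp_pos: [0.5724, -0.13, 0.0071]
orientation: [0.002, 0.294, 0.956, -0.0]
wrist_force: [-0.2, -0.0, 6.8]
finger_gap: 0.0352
grip_force: 31.6
```

step_arm(deltas=[[0,0,0,0,0,0,-1],[0,0,0,0,0,0,-1]])

```text
clock: 2.95
tcp_pos: [0.5724, -0.1299, 0.0071]
orientation: [0.002, 0.294, 0.956, -0.0]
wrist_force: [-0.5, 0.2, 7.7]
finger_gap: 0.0356
grip_force: 31.6
```

step_arm(deltas=[[0,0,10,0,0,0,-1],[0,0,35,0,0,0,-1],[0,0,40,0,0,0,-1],[0,0,30,0,0,0,-1],[-10,-11,0,0,0,2,-1]])

```text
clock: 3.45
tcp_pos: [0.5648, -0.1407, 0.1262]
orientation: [0.005, 0.275, 0.961, -0.0]
wrist_force: [0.0, -0.3, -0.3]
finger_gap: 0.0354
grip_force: 30.8
```

step_arm(deltas=[[-20,-26,0,0,0,3.5,-1],[-24,-29,0,0,0,4,-1],[-24,-29,0,0,0,4,-1],[-24,-29,0,0,0,4,-1],[-24,-29,0,0,0,4,-1]])

```text
clock: 3.95
tcp_pos: [0.444, -0.2831, 0.121]
orientation: [0.0, 0.108, 0.994, -0.0]
wrist_force: [-0.0, -0.5, -1.5]
finger_gap: 0.0354
grip_force: 30.8
```

step_arm(deltas=[[-24,-29,0,0,0,4,-1],[-20,-25,0,0,0,3.5,-1],[-10,-14,0,0,0,0,-1],[0,0,0,0,0,0,-1]])

```text
clock: 4.35
tcp_pos: [0.3898, -0.3521, 0.1209]
orientation: [0.0, 0.047, 0.999, -0.0]
wrist_force: [0.4, 0.2, -0.7]
finger_gap: 0.0354
grip_force: 30.8
```

```bash
python3 - <<'E'
from h import *
st(); c=cam("top"); save(c,"t2.png",(280,80,600,320),2)
E
```

```text
t 4.35 tcp [ 389.8 -352.1  120.9] close 84.7 tilt 0.04 gap 35.4 grip 30.8 F [ 0.4  0.2 -0.7] j [-0.89  0.28 -0.28  1.01 -0.   -0.79]
```

View pics/t2.png

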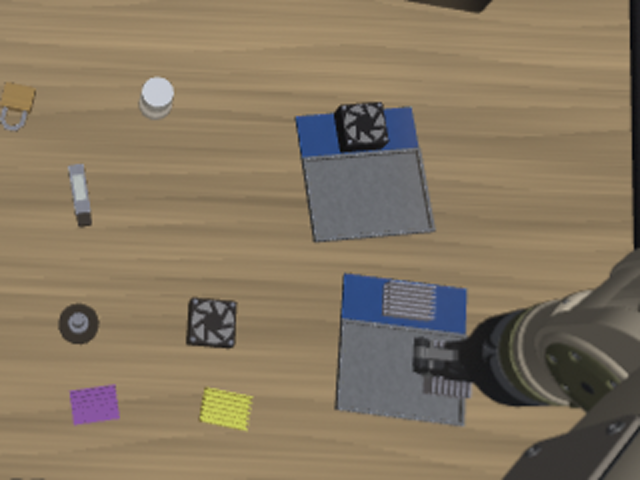

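step_arm(deltas=[[2,1,-40,0,0,0,-1],[0,0,-40,0,0,0,-1],[0,0,-20,0,0,0,-1],[0,0,-6,0,0,0,-1],[0,0,-3,0,0,0,-1]])

```text
clock: 4.9
tcp_pos: [0.3934, -0.3484, 0.0111]
orientation: [-0.0, 0.044, 0.999, 0.001]
wrist_force: [-0.4, 0.0, -0.8]
finger_gap: 0.0354
grip_force: 30.7
```

step_arm(deltas=[[0,0,-2,0,0,0,-1],[0,0,0,0,0,0,-1]])

```text
clock: 5.1
tcp_pos: [0.3939, -0.3499, 0.0104]
orientation: [0.001, 0.045, 0.999, -0.001]
wrist_force: [0.5, 0.5, -0.6]
finger_gap: 0.0352
grip_force: 30.8
```

step_arm(deltas=[[0,0,-2,0,0,0,-1],[0,0,0,0,0,0,-1]])

```text
clock: 5.3
tcp_pos: [0.394, -0.3501, 0.0101]
orientation: [0.001, 0.045, 0.999, -0.001]
wrist_force: [-1.5, 3.3, 13.5]
finger_gap: 0.0353
grip_force: 32.4
```

step_arm(deltas=[[0,0,-1,0,0,0,-1],[0,0,0,0,0,0,-1]])

```text
clock: 5.5
tcp_pos: [0.394, -0.3501, 0.0101]
orientation: [0.001, 0.045, 0.999, -0.001]
wrist_force: [-3.5, 5.6, 21.1]
finger_gap: 0.0351
grip_force: 33.4
```

step_arm(deltas=[[0,0,2,0,0,0,0],[0,0,0,0,0,0,0.3],[0,0,0,0,0,0,0.4],[0,0,0,0,0,0,0.4],[0,0,10,0,0,0,0.4]])

```text
clock: 6.0
tcp_pos: [0.3921, -0.3483, 0.0173]
orientation: [-0.001, 0.045, 0.999, 0.001]
wrist_force: [0.2, 0.1, -0.2]
finger_gap: 0.0598
grip_force: 0.0
```

step_arm(deltas=[[0,0,40,0,0,0,1],[0,0,40,0,0,0,1],[2,10,20,0,0,0.7,1],[8,40,0,0,0,0.7,1],[8,40,0,0,0,0.7,1]])

```text
clock: 6.5
tcp_pos: [0.4118, -0.2597, 0.1199]
orientation: [0.001, 0.027, 1.0, -0.001]
wrist_force: [-0.1, -0.3, -0.5]
finger_gap: 0.0854
grip_force: 0.0
```

step_arm(deltas=[[8,40,0,0,0,0.6,1],[8,40,0,0,0,0,1],[7,41,0,0,0,0,1],[0,0,0,0,0,0,1],[0,0,0,0,0,0,1]])

```text
clock: 7.0
tcp_pos: [0.4343, -0.1376, 0.1189]
orientation: [0.0, 0.02, 1.0, -0.0]
wrist_force: [-0.6, 0.5, 0.1]
finger_gap: 0.0854
grip_force: 0.0
```

```bash
python3 - <<'E'
from h import *
st(); c=cam("top"); save(c,"t3.png",(280,80,600,320),2)
im=c["image"].astype(int); b=(im[...,2]-im[...,0]>30)
for n,x0,x1,y0,y1 in [("tfoot",130,235,95,165),("tfan",415,505,120,170)]:
    m=np.zeros(b.shape,bool); m[y0:y1,x0:x1]=b[y0:y1,x0:x1]
    v,u=np.nonzero(m); P=onplane(c,np.c_[u,v],.006)[:,:2]*1000
    print(n,cv2.minAreaRect(P.astype(np.float32)))
E
```

```text
t 7.0 tcp [ 434.3 -137.6  118.9] close 87.7 tilt 0.04 gap 85.4 grip 0.0 F [-0.6  0.5  0.1] j [-0.48  0.15 -0.45  0.97 -0.   -0.44]
tfoot ((680.7933959960938, 322.45513916015625), (135.83255004882812, 49.59321212768555), 79.05899047851562)
tfan ((692.8191528320312, -364.5422668457031), (12.456637382507324, 22.561630249023438), 2.4957454204559326)
```

View pics/t3.png

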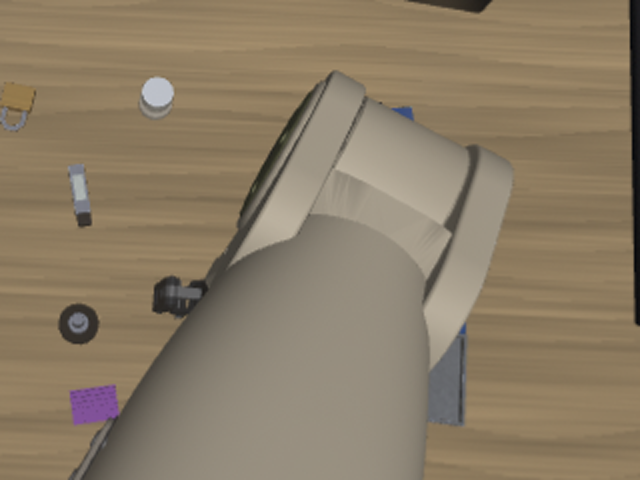

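step_arm(deltas=[[1,-2,-40,0,0,0,1],[0,0,-35,0,0,0,1],[0,0,-20,0,0,0,0.6],[0,0,-11,0,0,0,0.5],[0,0,-3,0,0,0,0.5]])

```text
clock: 7.55
tcp_pos: [0.4343, -0.1411, 0.0084]
orientation: [-0.001, 0.022, 1.0, 0.0]
wrist_force: [0.2, -0.2, 0.7]
finger_gap: 0.0643
grip_force: 0.0
```

step_arm(deltas=[[0,0,0,0,0,0,0],[0,0,0,0,0,0,-1],[0,0,0,0,0,0,-1],[0,0,0,0,0,0,-1],[0,0,0,0,0,0,-1]])

```text
clock: 8.05
tcp_pos: [0.4354, -0.1405, 0.0099]
orientation: [0.0, 0.021, 1.0, -0.0]
wrist_force: [-0.7, 0.1, 2.1]
finger_gap: 0.0492
grip_force: 33.3
```

step_arm(deltas=[[0,0,10,0,0,0,-1],[0,0,40,0,0,0,-1],[0,0,40,0,0,0,-1],[0,0,20,0,0,0,-1],[10,-12,0,0,0,1,-1]])

```text
clock: 8.55
tcp_pos: [0.4462, -0.1523, 0.1235]
orientation: [0.002, 0.012, 1.0, -0.001]
wrist_force: [0.4, 0.4, -0.3]
finger_gap: 0.0493
grip_force: 33.0
```

step_arm(deltas=[[20,-23,0,0,0,1.5,-1],[24,-27,0,0,0,1.5,-1],[24,-27,0,0,0,1.5,-1],[24,-27,0,0,0,1.5,-1],[24,-27,0,0,0,1.5,-1]])

```text
clock: 9.05
tcp_pos: [0.5619, -0.2843, 0.1201]
orientation: [0.0, -0.054, 0.999, -0.0]
wrist_force: [-0.3, 0.3, 0.3]
finger_gap: 0.049
grip_force: 32.9
```

step_arm(deltas=[[20,-23,0,0,0,1.5,-1],[10,-14,0,0,0,0,-1],[0,0,0,0,0,0,-1]])

```text
clock: 9.35
tcp_pos: [0.5921, -0.3223, 0.1193]
orientation: [0.0, -0.065, 0.998, -0.0]
wrist_force: [0.2, -0.3, -1.8]
finger_gap: 0.0494
grip_force: 32.9
```

```bash
python3 - <<'E'
from h import *
st(); c=cam("side"); save(c,"s3.png",(240,60,560,270),2)
c=cam("top"); save(c,"t4.png",(280,80,600,320),2)
E
```

```text
t 9.35 tcp [ 592.1 -322.3  119.3] close 97.5 tilt 0.06 gap 49.4 grip 32.9 F [ 0.2 -0.3 -1.8] j [-0.62  0.55  0.14  1.15 -0.   -0.75]
```

View pics/t4.png

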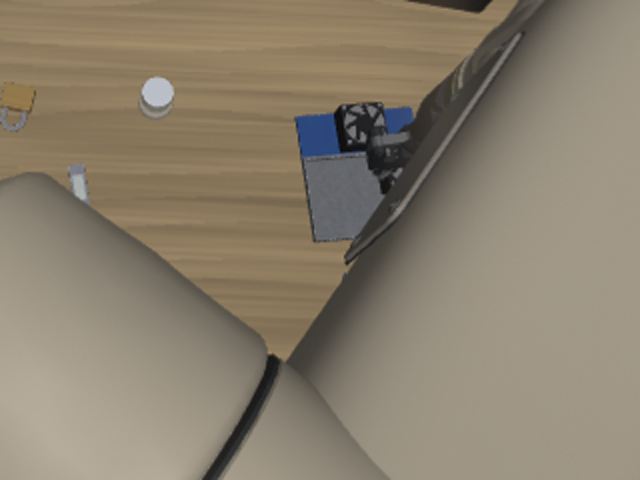

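step_arm(deltas=[[0,1,-40,0,0,0,-1],[0,0,-40,0,0,0,-1],[0,0,-18,0,0,0,-1],[0,0,-6,0,0,0,-1],[0,0,0,0,0,0,-1]])

```text
clock: 9.95
tcp_pos: [0.5901, -0.318, 0.0154]
orientation: [-0.001, -0.066, 0.998, 0.001]
wrist_force: [0.6, -0.0, 0.5]
finger_gap: 0.0494
grip_force: 32.9
```

step_arm(deltas=[[0,0,-2,0,0,0,-1],[0,0,-2,0,0,0,-1],[0,0,0,0,0,0,-1]])

```text
clock: 10.25
tcp_pos: [0.5921, -0.3199, 0.013]
orientation: [0.001, -0.066, 0.998, -0.001]
wrist_force: [0.6, 0.0, 3.7]
finger_gap: 0.0491
grip_force: 33.4
```

step_arm(deltas=[[0,0,1,0,0,0,0.2],[0,0,0,0,0,0,0.5],[0,0,0,0,0,0,0.6],[0,0,5,0,0,0,0.6],[0,0,20,0,0,0,0.6]])

```text
clock: 10.75
tcp_pos: [0.5893, -0.3182, 0.0352]
orientation: [-0.002, -0.066, 0.998, 0.002]
wrist_force: [-0.2, -0.5, 0.6]
finger_gap: 0.0685
grip_force: 0.0
```

step_arm(deltas=[[0,0,40,0,0,0,1],[0,0,40,0,0,0,1],[-9,18,0,0,0,0,1],[-18,36,0,0,0,0,1],[-18,36,0,0,0,0,1]])

```text
clock: 11.25
tcp_pos: [0.5458, -0.2291, 0.1179]
orientation: [0.001, -0.065, 0.998, -0.0]
wrist_force: [0.1, -0.5, -1.2]
finger_gap: 0.0854
grip_force: 0.0
```

step_arm(deltas=[[-18,36,0,0,0,0,1],[-18,36,0,0,0,0,1],[-18,36,0,0,0,0,1],[-18,36,0,0,0,0,1],[-18,36,0,0,0,0,1]])

```text
clock: 11.75
tcp_pos: [0.4552, -0.0481, 0.1177]
orientation: [0.0, -0.066, 0.998, -0.0]
wrist_force: [0.7, 0.7, 0.4]
finger_gap: 0.0851
grip_force: 0.0
```

step_arm(deltas=[[-18,36,0,0,0,0,0.5],[-11,19,0,0,0,0,0.5],[0,0,0,0,0,0,0.5],[0,0,0,0,0,0,0.5]])

```text
clock: 12.15
tcp_pos: [0.4276, 0.0057, 0.1179]
orientation: [0.001, -0.067, 0.998, -0.0]
wrist_force: [-0.0, -0.9, 0.1]
finger_gap: 0.0641
grip_force: 0.0
```

```bash
python3 - <<'E'
from h import *
st(); c=cam("side"); save(c,"s4.png",(240,60,560,280),2)
X=cloud(c)
u0,v0=432/1.25,283/1.25
P=X[int(v0)-25:int(v0)+25,int(u0)-20:int(u0)+20].reshape(-1,3)
m=(P[:,2]>.025)&(P[:,2]<.056); print("stud",m.sum(),np.round(np.nanmedian(P[m],0)*1000,1))
E
```

```text
t 12.15 tcp [427.6   5.7 117.9] close 97.6 tilt 0.09 gap 64.1 grip 0.0 F [-0.  -0.9  0.1] j [-0.17  0.1  -0.51  0.96 -0.   -0.31]
stud 66 [424.2   9.8  44.9]
```

View pics/s4.png

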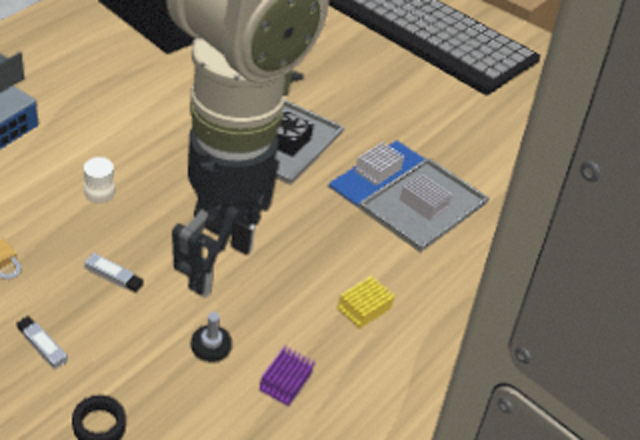

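step_arm(deltas=[[0,0,-40,0,0,0,0.3],[0,0,-30,0,0,0,0],[0,0,-15,0,0,0,0],[0,0,-6,0,0,0,0],[0,0,0,0,0,0,-0.3]], newtons=40)

```text
clock: 12.7
tcp_pos: [0.4271, 0.0049, 0.0257]
orientation: [-0.001, -0.065, 0.998, 0.0]
wrist_force: [0.3, 0.2, 0.4]
finger_gap: 0.0305
grip_force: 0.0
```

step_arm(deltas=[[0,0,0,0,0,0,-0.5],[0,0,0,0,0,0,-1],[0,0,0,0,0,0,-1],[0,0,0,0,0,0,-1],[0,0,0,0,0,0,-1]])

```text
clock: 13.2
tcp_pos: [0.428, 0.0055, 0.0271]
orientation: [0.001, -0.066, 0.998, -0.0]
wrist_force: [-1.3, -0.3, 4.7]
finger_gap: 0.0108
grip_force: 39.6
```

step_arm(deltas=[[0,0,10,0,0,0,-1],[0,0,40,0,0,0,-1],[0,0,35,0,0,0,-1],[8,15,10,0,0,0,-1],[16,30,0,0,0,0,-1]])

```text
clock: 13.7
tcp_pos: [0.4521, 0.0501, 0.1242]
orientation: [0.002, -0.064, 0.998, -0.0]
wrist_force: [0.5, -0.7, -0.0]
finger_gap: 0.0104
grip_force: 39.1
```

step_arm(deltas=[[18,34,0,0,0,0,-1],[18,34,0,0,0,0,-1],[18,34,0,0,0,0,-1],[18,34,0,0,0,0,-1],[18,34,0,0,0,0,-1]])

```text
clock: 14.2
tcp_pos: [0.541, 0.2222, 0.1217]
orientation: [-0.0, -0.066, 0.998, 0.0]
wrist_force: [1.0, -0.4, -0.1]
finger_gap: 0.0105
grip_force: 39.1
```

step_arm(deltas=[[18,34,0,0,0,0,-1],[18,34,0,0,0,0,-1],[16,30,0,0,0,0,-1],[12,18,0,0,0,0,-1],[0,0,0,0,0,0,-1]])

```text
clock: 14.7
tcp_pos: [0.6055, 0.3391, 0.1208]
orientation: [-0.0, -0.067, 0.998, 0.0]
wrist_force: [-0.0, -0.5, -1.3]
finger_gap: 0.0105
grip_force: 39.1
```

```bash
python3 - <<'E'
from h import *
st(); c=cam("side"); save(c,"s5.png",(60,100,360,370),2)
E
```

```text
t 14.7 tcp [605.5 339.1 120.8] close 97.7 tilt 0.04 gap 10.5 grip 39.1 F [-0.  -0.5 -1.3] j [0.39 0.59 0.21 1.19 0.   0.26]
```

View pics/s5.png

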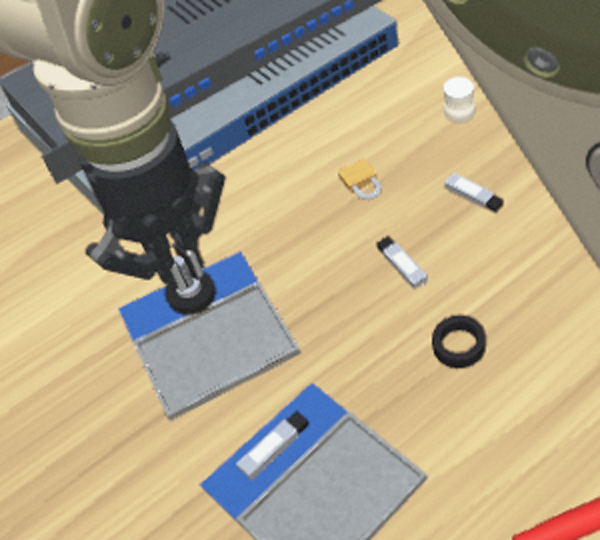

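step_arm(deltas=[[0,-2,-40,0,0,0,-1],[0,0,-30,0,0,0,-1],[0,0,-14,0,0,0,-1],[0,0,-5,0,0,0,-1],[0,0,0,0,0,0,-1]])

```text
clock: 15.25
tcp_pos: [0.6048, 0.3341, 0.0325]
orientation: [-0.0, -0.066, 0.998, -0.0]
wrist_force: [0.1, -0.7, -0.9]
finger_gap: 0.0105
grip_force: 39.1
```

step_arm(deltas=[[0,0,-2,0,0,0,-1],[0,0,-1,0,0,0,-1],[0,0,0,0,0,0,-1]])

```text
clock: 15.55
tcp_pos: [0.6057, 0.3349, 0.0304]
orientation: [0.001, -0.066, 0.998, 0.0]
wrist_force: [0.6, 0.3, -0.4]
finger_gap: 0.0105
grip_force: 39.1
```

step_arm(deltas=[[0,0,-1,0,0,0,-1],[0,0,0,0,0,0,-1]])

```text
clock: 15.75
tcp_pos: [0.6057, 0.335, 0.0302]
orientation: [0.001, -0.066, 0.998, 0.0]
wrist_force: [-0.9, -1.1, 5.7]
finger_gap: 0.0102
grip_force: 40.0
```

step_arm(deltas=[[0,0,-1,0,0,0,-1],[0,0,0,0,0,0,-1]])

```text
clock: 15.95
tcp_pos: [0.6057, 0.3351, 0.0302]
orientation: [0.001, -0.066, 0.998, 0.0]
wrist_force: [-3.5, -2.1, 10.5]
finger_gap: 0.0103
grip_force: 40.4
```

step_arm(deltas=[[0,0,2,0,0,0,-0.6],[0,0,0,0,0,0,0],[0,0,0,0,0,0,0.3],[0,0,0,0,0,0,0.3],[0,0,20,0,0,0,0.3]], newtons=30)

```text
clock: 16.45
tcp_pos: [0.6027, 0.3336, 0.0459]
orientation: [-0.003, -0.066, 0.998, -0.001]
wrist_force: [0.0, -0.5, 0.1]
finger_gap: 0.0556
grip_force: 0.0
```

step_arm(deltas=[[0,0,40,0,0,0,0.3],[0,0,30,0,0,0,0.3],[-5,-20,0,0,0,-2,0.3],[-9,-36,0,0,0,-3,0.3],[-9,-36,0,0,0,-3,0.3]])

```text
clock: 16.95
tcp_pos: [0.5818, 0.2422, 0.1192]
orientation: [0.0, 0.004, 1.0, 0.0]
wrist_force: [0.5, -0.4, -0.3]
finger_gap: 0.0556
grip_force: 0.0
```

step_arm(deltas=[[-9,-36,0,0,0,-3,0.3],[-9,-36,0,0,0,-2.3,0.3],[-8,-36,0,0,0,0,0],[0,0,-20,0,0,0,0],[0,0,0,0,0,0,0]])

```text
clock: 17.45
tcp_pos: [0.5543, 0.1333, 0.0974]
orientation: [-0.002, 0.051, 0.999, -0.0]
wrist_force: [-0.5, 0.1, 0.7]
finger_gap: 0.0428
grip_force: 0.0
```

```bash
python3 - <<'E'
from h import *
st(); c=cam("top"); save(c,"t6.png",(120,80,420,305),2.2)
E
```

```text
t 17.45 tcp [554.3 133.3  97.4] close 84.1 tilt 0.22 gap 42.8 grip 0.0 F [-0.5  0.1  0.7] j [ 0.1   0.38 -0.2   1.    0.    0.2 ]
```

View pics/t6.png

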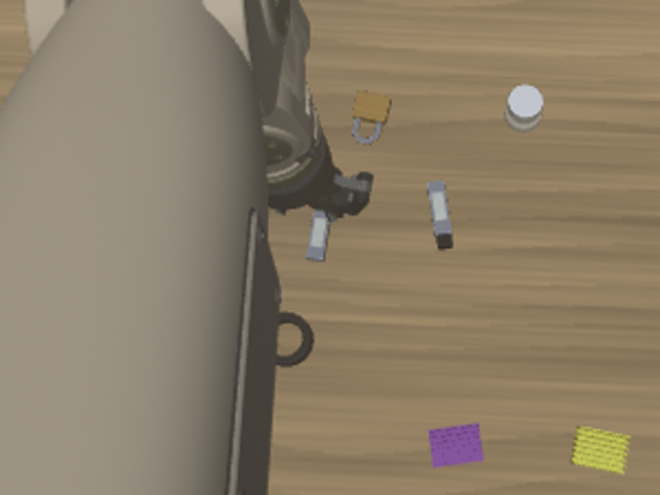

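step_arm(deltas=[[0,0,-40,0,0,0,-0.2],[0,0,-30,0,0,0,-0.3],[0,0,-14,0,0,0,-0.3],[0,0,-6,0,0,0,-0.3],[0,0,0,0,0,0,-0.3]])

```text
clock: 18.0
tcp_pos: [0.556, 0.1353, 0.009]
orientation: [-0.0, 0.049, 0.999, -0.0]
wrist_force: [-0.1, -0.2, -0.2]
finger_gap: 0.0298
grip_force: 0.0
```

step_arm(deltas=[[0,0,-2,0,0,0,-0.3],[0,0,0,0,0,0,-0.3]])

```text
clock: 18.2
tcp_pos: [0.557, 0.135, 0.0084]
orientation: [0.001, 0.05, 0.999, 0.0]
wrist_force: [-0.7, -0.3, 0.2]
finger_gap: 0.0297
grip_force: 0.0
```

```bash
python3 - <<'E'
from h import *
st(); c=cam("side"); save(c,"s6.png",(180,120,380,270),3)
E
```

```text
t 18.2 tcp [557.  135.    8.4] close 84.3 tilt 0.12 gap 29.7 grip 0.0 F [-0.7 -0.3  0.2] j [ 0.1   0.47 -0.3   0.8   0.    0.2 ]
```

View pics/s6.png

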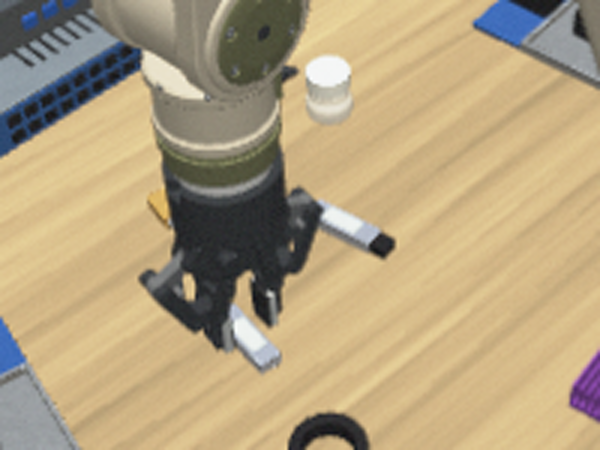

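step_arm(deltas=[[0,0,-3,0,0,0,-0.3],[0,0,0,0,0,0,-0.3]])

```text
clock: 18.45
tcp_pos: [0.5561, 0.1346, 0.0045]
orientation: [0.0, 0.05, 0.999, 0.0]
wrist_force: [0.2, 0.2, -1.2]
finger_gap: 0.0297
grip_force: 0.0
```

step_arm(deltas=[[0,0,0,0,0,0,-0.6],[0,0,0,0,0,0,-1],[0,0,0,0,0,0,-1],[0,0,0,0,0,0,-1]])

```text
clock: 18.85
tcp_pos: [0.5561, 0.1346, 0.0045]
orientation: [0.0, 0.05, 0.999, 0.0]
wrist_force: [-0.1, -0.6, 2.6]
finger_gap: 0.0169
grip_force: 30.2
```

step_arm(deltas=[[0,0,10,0,0,0,-1],[0,0,40,0,0,0,-1],[0,0,40,0,0,0,-1],[-10,15,15,0,0,1,-1],[-20,30,0,0,0,1.5,-1]])

```text
clock: 19.35
tcp_pos: [0.5292, 0.1795, 0.1129]
orientation: [0.004, 0.029, 1.0, 0.001]
wrist_force: [0.4, 0.7, -1.4]
finger_gap: 0.017
grip_force: 29.9
```

step_arm(deltas=[[-20,30,0,0,0,1.5,-1],[-20,30,0,0,0,1.5,-1],[-20,30,0,0,0,1.5,-1],[-20,30,0,0,0,1.5,-1],[-20,30,0,0,0,1.5,-1]])

```text
clock: 19.85
tcp_pos: [0.4242, 0.3309, 0.1093]
orientation: [-0.0, -0.038, 0.999, 0.0]
wrist_force: [1.5, 0.6, -0.0]
finger_gap: 0.0167
grip_force: 29.9
```

step_arm(deltas=[[-20,30,0,0,0,1.5,-1],[-10,19,0,0,0,0,-1],[0,0,-40,0,0,0,-1],[0,0,0,0,0,0,-1]])

```text
clock: 20.25
tcp_pos: [0.3918, 0.3775, 0.0655]
orientation: [-0.003, -0.052, 0.999, -0.002]
wrist_force: [-0.8, -0.8, -1.6]
finger_gap: 0.0175
grip_force: 29.9
```

```bash
python3 - <<'E'
from h import *
st(); c=cam("side"); save(c,"s7.png",(60,180,340,390),2.5)
E
```

```text
t 20.25 tcp [391.8 377.5  65.5] close 95.9 tilt 0.46 gap 17.5 grip 29.9 F [-0.8 -0.8 -1.6] j [ 0.62  0.37 -0.3   0.91  0.    0.52]
```

View pics/s7.png

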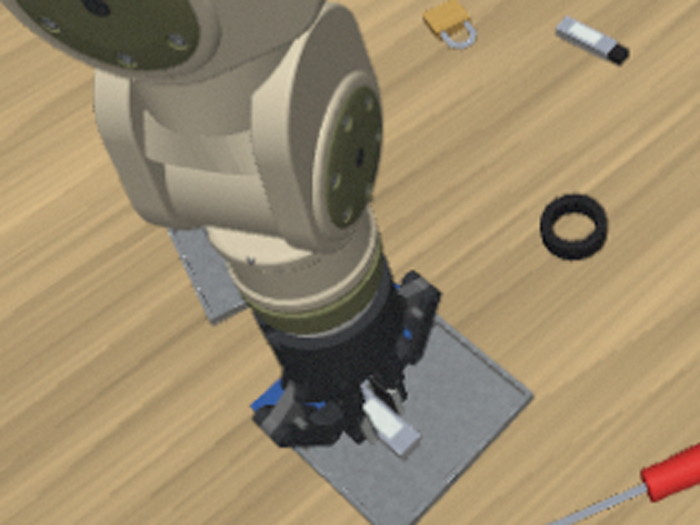

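step_arm(deltas=[[0,0,-30,0,0,0,-1],[0,0,-20,0,0,0,-1],[0,0,-6,0,0,0,-1],[0,0,-3,0,0,0,-1],[0,0,0,0,0,0,-1]])

```text
clock: 20.8
tcp_pos: [0.3967, 0.3788, 0.0113]
orientation: [0.0, -0.05, 0.999, 0.0]
wrist_force: [1.1, -0.0, -0.8]
finger_gap: 0.017
grip_force: 29.9
```

step_arm(deltas=[[0,0,-2,0,0,0,-1],[0,0,0,0,0,0,-1]])

```text
clock: 21.0
tcp_pos: [0.3966, 0.379, 0.0091]
orientation: [0.001, -0.05, 0.999, 0.0]
wrist_force: [-1.0, -0.3, -0.3]
finger_gap: 0.0169
grip_force: 29.9
```

step_arm(deltas=[[0,0,-2,0,0,0,-1],[0,0,0,0,0,0,-1]])

```text
clock: 21.2
tcp_pos: [0.3966, 0.3791, 0.0075]
orientation: [0.001, -0.05, 0.999, 0.0]
wrist_force: [-0.8, -1.1, 5.6]
finger_gap: 0.0168
grip_force: 30.6
```

step_arm(deltas=[[0,0,-1,0,0,0,-1],[0,0,0,0,0,0,-1]])

```text
clock: 21.4
tcp_pos: [0.3966, 0.3791, 0.0075]
orientation: [0.001, -0.05, 0.999, 0.001]
wrist_force: [-3.0, -2.7, 13.9]
finger_gap: 0.0169
grip_force: 31.5
```

step_arm(deltas=[[0,0,2,0,0,0,-0.6],[0,0,0,0,0,0,-0.3],[0,0,0,0,0,0,-0.3],[0,0,0,0,0,0,-0.3],[0,0,15,0,0,0,-0.3]])

```text
clock: 21.9
tcp_pos: [0.3945, 0.3775, 0.0204]
orientation: [-0.002, -0.05, 0.999, -0.001]
wrist_force: [-0.6, -0.3, -0.6]
finger_gap: 0.0298
grip_force: 0.0
```

step_arm(deltas=[[0,0,40,0,0,0,-0.3],[0,0,40,0,0,0,0],[8,-17,15,0,0,0.5,0],[17,-35,0,0,0,0.5,0],[17,-35,0,0,0,0.5,0]])

```text
clock: 22.4
tcp_pos: [0.4387, 0.2915, 0.1181]
orientation: [0.001, -0.065, 0.998, 0.0]
wrist_force: [0.5, -0.1, -0.8]
finger_gap: 0.0429
grip_force: 0.0
```

step_arm(deltas=[[17,-35,0,0,0,0.5,0],[17,-35,0,0,0,0.5,0],[17,-35,0,0,0,0.5,0],[17,-35,0,0,0,0.5,0],[17,-35,0,0,0,0.5,0]])

```text
clock: 22.9
tcp_pos: [0.5234, 0.1151, 0.1171]
orientation: [-0.0, -0.085, 0.996, 0.0]
wrist_force: [0.5, -0.4, 0.2]
finger_gap: 0.0423
grip_force: 0.0
```

step_arm(deltas=[[17,-35,0,0,0,0.5,0],[17,-35,0,0,0,0.5,0],[17,-35,0,0,0,0.5,0],[1,-1,-20,0,0,0,0],[0,0,0,0,0,0,0]])

```text
clock: 23.4
tcp_pos: [0.5736, 0.0095, 0.0947]
orientation: [-0.002, -0.097, 0.995, 0.001]
wrist_force: [-0.2, -0.3, 0.8]
finger_gap: 0.0429
grip_force: 0.0
```

```bash
python3 - <<'E'
from h import *
st(); c=cam("side"); save(c,"s8.png",(100,100,380,390),2)
E
```

```text
t 23.4 tcp [573.6   9.5  94.7] close 101.1 tilt 0.26 gap 42.9 grip 0.0 F [-0.2 -0.3  0.8] j [-0.12  0.39 -0.19  1.    0.   -0.32]
```

View pics/s8.png

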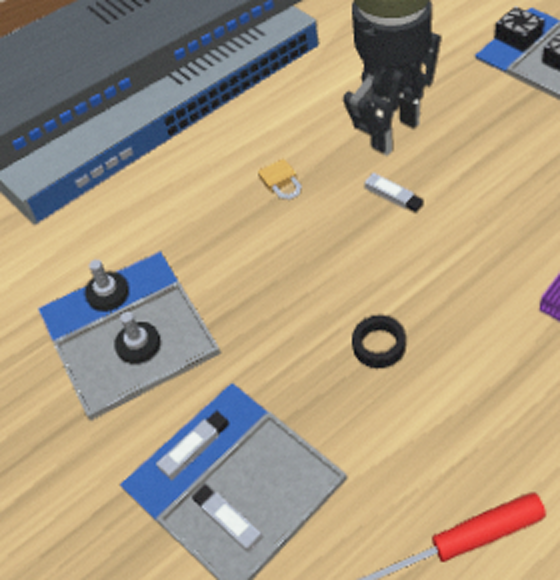

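step_arm(deltas=[[0,0,-40,0,0,0,-0.2],[0,0,-30,0,0,0,-0.3],[0,0,-14,0,0,0,-0.3],[0,0,-6,0,0,0,-0.3],[0,0,0,0,0,0,-0.3]])

```text
clock: 23.95
tcp_pos: [0.5744, 0.0115, 0.0072]
orientation: [-0.001, -0.099, 0.995, 0.0]
wrist_force: [-0.7, -0.1, -0.4]
finger_gap: 0.0301
grip_force: 0.0
```

step_arm(deltas=[[0,0,-3,0,0,0,-0.3],[0,0,0,0,0,0,-0.3]])

```text
clock: 24.15
tcp_pos: [0.5758, 0.0108, 0.0053]
orientation: [0.001, -0.098, 0.995, -0.0]
wrist_force: [-1.1, -0.7, 1.0]
finger_gap: 0.03
grip_force: 0.0
```

step_arm(deltas=[[0,0,0,0,0,0,-0.6],[0,0,0,0,0,0,-1],[0,0,0,0,0,0,-1],[0,0,0,0,0,0,-1],[0,0,0,0,0,0,-1]])

```text
clock: 24.65
tcp_pos: [0.5758, 0.0106, 0.0054]
orientation: [0.001, -0.098, 0.995, -0.0]
wrist_force: [-0.3, 0.4, 6.2]
finger_gap: 0.0169
grip_force: 30.5
```

step_arm(deltas=[[0,0,10,0,0,0,-1],[0,0,40,0,0,0,-1],[0,0,40,0,0,0,-1],[-9,16,15,0,0,0,-1],[-18,32,0,0,0,-0.6,-1]])

```text
clock: 25.15
tcp_pos: [0.5512, 0.0578, 0.1128]
orientation: [0.004, -0.091, 0.996, -0.001]
wrist_force: [0.8, 1.6, -0.8]
finger_gap: 0.0169
grip_force: 29.8
```

step_arm(deltas=[[-18,32,0,0,0,-0.6,-1],[-18,32,0,0,0,-0.6,-1],[-18,32,0,0,0,-0.6,-1],[-18,32,0,0,0,-0.6,-1],[-18,32,0,0,0,-0.6,-1]])

```text
clock: 25.65
tcp_pos: [0.4562, 0.22, 0.1092]
orientation: [-0.0, -0.067, 0.998, 0.0]
wrist_force: [0.7, -0.5, -0.7]
finger_gap: 0.0168
grip_force: 29.8
```

step_arm(deltas=[[-18,32,0,0,0,-0.6,-1],[-18,32,0,0,0,-0.6,-1],[-18,32,0,0,0,-0.6,-1],[-3,8,0,0,0,0,-1],[0,0,0,0,0,0,-1]])

```text
clock: 26.15
tcp_pos: [0.3998, 0.3237, 0.1092]
orientation: [-0.0, -0.053, 0.999, -0.0]
wrist_force: [0.4, -0.2, -0.0]
finger_gap: 0.0167
grip_force: 29.8
```

step_arm(deltas=[[0,0,-40,0,0,0,-1],[0,0,-40,0,0,0,-1],[0,0,-12,0,0,0,-1],[0,0,-5,0,0,0,-1],[0,0,0,0,0,0,-1]])

```text
clock: 26.65
tcp_pos: [0.4016, 0.3222, 0.0126]
orientation: [-0.0, -0.051, 0.999, -0.0]
wrist_force: [0.6, -1.0, -0.4]
finger_gap: 0.0169
grip_force: 29.8
```

Contact is expected near 8.4.

step_arm(deltas=[[0,0,-3,0,0,0,-1],[0,0,0,0,0,0,-1]])

```text
clock: 26.85
tcp_pos: [0.4022, 0.3231, 0.0105]
orientation: [0.001, -0.051, 0.999, 0.001]
wrist_force: [-0.1, 0.9, -0.4]
finger_gap: 0.0169
grip_force: 29.8
```

step_arm(deltas=[[0,0,-2,0,0,0,-1],[0,0,0,0,0,0,-1]])

```text
clock: 27.05
tcp_pos: [0.402, 0.3232, 0.0084]
orientation: [0.001, -0.051, 0.999, 0.001]
wrist_force: [0.4, -0.0, 3.4]
finger_gap: 0.017
grip_force: 30.2
```

Touching; release, rise and clear away for a final look.

step_arm(deltas=[[0,0,0,0,0,0,-0.6],[0,0,0,0,0,0,-0.3],[0,0,0,0,0,0,-0.3],[0,0,0,0,0,0,-0.3],[0,0,15,0,0,0,-0.3]])

```text
clock: 27.55
tcp_pos: [0.3993, 0.3216, 0.0206]
orientation: [-0.002, -0.051, 0.999, -0.001]
wrist_force: [-0.2, 0.1, 0.2]
finger_gap: 0.03
grip_force: 0.0
```

step_arm(deltas=[[0,0,40,0,0,0,0],[0,0,40,0,0,0,0],[5,-30,40,0,0,0,0],[5,-40,30,0,0,0,0],[5,-40,0,0,0,0,0]])

```text
clock: 28.05
tcp_pos: [0.4186, 0.2131, 0.1763]
orientation: [0.004, -0.052, 0.999, 0.001]
wrist_force: [0.9, -0.9, 0.2]
finger_gap: 0.0426
grip_force: 0.0
```

step_arm(deltas=[[5,-40,0,0,0,0,0],[5,-40,0,0,0,0,0],[5,-40,0,0,0,0,0],[0,-40,0,0,0,0,0],[0,0,0,0,0,0,0]])

```text
clock: 28.55
tcp_pos: [0.431, 0.0492, 0.1718]
orientation: [-0.0, -0.048, 0.999, -0.001]
wrist_force: [1.0, 0.4, -0.0]
finger_gap: 0.043
grip_force: 0.0
```

```bash
python3 - <<'E'
from h import *
st(); c=cam("top"); d=cam("side")
c["image"]=np.vstack([c["image"][100:300],d["image"]]); save(c,"fin.png")
E
```

```text
t 28.55 tcp [431.   49.2 171.8] close 95.5 tilt 0.07 gap 43.0 grip 0.0 F [ 1.   0.4 -0. ] j [-0.07  0.07 -0.4   1.1  -0.   -0.17]
```

View pics/fin.png

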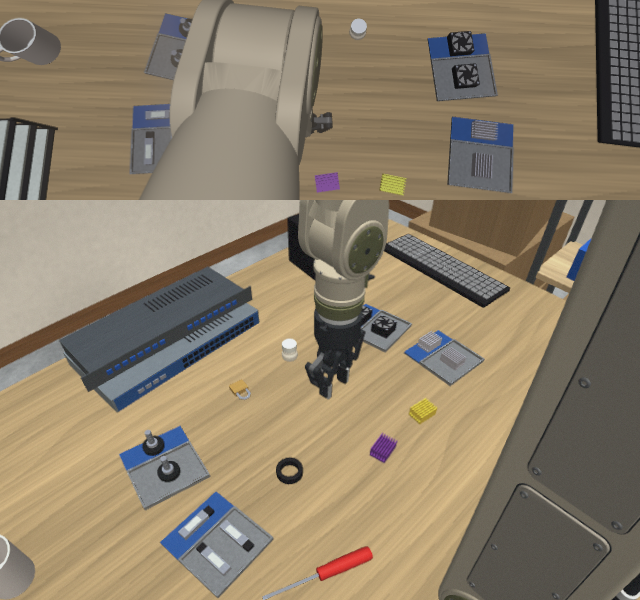

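All five parts are flat in their matching trays, and the gripper is clear.

```bash
python3 -c "
from workcell import *
print(hand_in())"
```

```text
the job is handed in; nothing more can be done
None
```

All five parts are set down in their matching trays and released, as far as the final pictures show, and the job was handed in at about 29 s of the 128 s allowed; the hand-in gave no verdict.

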